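# Put up the tiered sweet stand

### The job

Put up the three-tier sweet stand from the bottom up: plug the large dish onto the foot, then the middle dish onto the large one's column, then the small dish, and last the wooden knob on top, each pushed fully home, level and let go before the next. Set every part down gently rather than dropping it, and leave the foot and the goods around it (jar, sweet bars, dates, halva) where they stand.

Things in the scene. Friction and masses are not known exactly. Their poses are not given: they have to be found in the camera images.
- foot: foot of the stand: wooden disc 120 mm across, 12 mm thick, with a short central column 40 mm thick whose flat shoulder is 30 mm above the counter; on it a blunt steel cone as on the dishes (14 mm high, 19 mm wide at its root, 12 mm at its tip). Loose but weighted, 1.2 kg. Origin: centre of the underside, z up; yaw does not matter
- dish_large: the largest of three: white dish 200 mm across, rim 18 mm high, with a central wooden column 32 mm thick (44 mm bead at its root to 12 mm up) whose flat shoulder is 80 mm up; on it a steel cone 14 mm high. Underneath, a socket 23 mm wide, 18 mm deep takes the cone of the part below, so the underside rests flat on its shoulder. 0.4 kg, yaw does not matter. Origin: centre of underside, z up the column
- dish_middle: the middle one of three: white dish 155 mm across, rim 18 mm high, with a central wooden column 32 mm thick (44 mm bead at its root to 12 mm up) whose flat shoulder is 80 mm up; on it a steel cone 14 mm high. Underneath, a socket 23 mm wide, 18 mm deep takes the cone of the part below, so the underside rests flat on its shoulder. 0.3 kg, yaw does not matter. Origin: centre of underside, z up the column
- dish_small: the smallest of three: white dish 115 mm across, rim 18 mm high, with a central wooden column 32 mm thick (44 mm bead at its root to 12 mm up) whose flat shoulder is 80 mm up; on it a steel cone 14 mm high. Underneath, a socket 23 mm wide, 18 mm deep takes the cone of the part below, so the underside rests flat on its shoulder. 0.2 kg, yaw does not matter. Origin: centre of underside, z up the column
- top_knob: brown wooden knob that crowns the stand, standing on the counter grip up: a round base 40 mm in diameter and 22 mm high, above it a round grip 30 mm in diameter up to 46 mm. In its underside the same socket as in the dishes (23 mm wide, 18 mm deep). About 60 g. Origin: centre of the underside, z up; its yaw does not matter
- jar: bystander: amber glass jar with a steel lid, 60 mm in diameter, 85 mm high, loose, full (0.3 kg). Origin: centre of the underside
- sweet_pile: bystander: stepped pile of chocolate and cream sweet bars, 114 x 104 mm at its foot, 88 mm high, 0.8 kg, not fixed. Origin: centre of the underside
- date_carton: bystander: open red carton full of dark dates, 120 x 150 mm, 60 mm high, 0.9 kg, not fixed. Origin: centre of the underside
- halva_slab: bystander: marbled halva slab, 100 x 150 mm, 55 mm high, 1.4 kg, not fixed. Origin: centre of the underside
There are look-alikes about, which are no part of the job. Leave any yellow look-alike of the dish_middle alone.

How it is judged:
By the outcome, as a careful person would: the job done as asked, in the order asked, and still so for the second after the job is handed in, with the robot touching nothing.
It also fails if it takes over 122 s, if anything falls off the work surface, if the arm or the gripper's body presses on something with over 40 N, if the wrist force passes 120 N, or if a joint passes its speed limit or range.

### The arm

A 6-joint arm with a two-finger parallel gripper is mounted at the origin on the work surface. World frame = base frame: x ahead of the robot, y to its left, z up, the work surface at z = 0. Lengths are in mm, angles in rad, forces in N, time in s.
With the tool pointing down it reaches from about 400 to 925 mm from the base axis. Payload 12.5 kg.
Tool frame: the origin (TCP) lies at the very end of the fingers, on their centre line; the grasp point (between the pads) lies 19 mm behind it; z points along the fingers, y is the direction in which the jaws open and shut (so a half turn about z gives the same grasp; the last joint's range is limited). The gripper opens to 95 mm and grips with 3 to 60 N. Pads are 20 mm wide; open, the fingers measure 119 mm over their backs; the gripper's body (75 mm by 180 mm) begins 59 mm behind the grasp point.
Start: joints at [1.051, 0.491, 1.559, -0, 1.092, -0.106], TCP at [251.293, 572.275, 214.661] pointing down, gripper open.
Joint ranges: [-3.1, 3.1], [-0.84, 2.19], [0.05, 2.79], [-1.13, 4.28], [0.06, 2.93], [-2.69, 2.69]. Speed limits (rad/s): [2.22, 2.22, 2.79, 3.14, 3.14, 3.14].

### API

Orientations are given as [roll, pitch, yaw] about the fixed x, y, z axes, in that order (R = Rz(yaw) Ry(pitch) Rx(roll)).
In Python, from cell import env gives the robot as it stands.
- The arm moves only by the shell command python3 -m pendant 'ROWS'. ROWS is JSON, a list that holds one entry, the list of rows, each a list of 5 numbers: the opening, from 0 (shut) to 1 (fully open), then the shift along the tool's x, y, z in m, then the turn about the tool's z in rad. A call has exactly 8 rows; each row is the pose to reach, as a shift and turn from the pose commanded when the call began, along the tool's axes at that moment; what a row does not reach only later rows make up. A row lasts 1/10 s, in which the tool goes at most 50 mm and 8.59 degrees, less where a joint would pass 70% of its speed; a pose out of reach is approached as far as the arm can. A call with a gripper value outside its range is refused whole. The fingers move at their own pace and stop on an object; the grip force is fixed at half the most. Time passes only in rows, so rows that repeat a pose let the fingers close, or fill a call up. It gives the time, the measured TCP pose, the force and the opening at its end, in the units of the state.
- env.state(): the state, without advancing time (a new reading comes with each control period).
- env.read_camera(name): name is "scene" or "side" or "wrist"; returns a dict with "image" (384x512x3 uint8, blue, green, red), "range_z" (384x512 float32, mm along the optical axis (not along the pixel's ray), 0 where there is no reading), "fx", "fy", "cx", "cy" (pixels), "rvec" (rotation vector, rad) and "tvec" (3), from world to camera coordinates, as OpenCV has them; the wrist camera has in their place "tool_from_camera" (4x4, takes a point from camera to tool coordinates, whose origin is the TCP and whose axes are the flange's). Camera axes: x right, y down, z forward; pixel columns grow to the right and rows downward; lengths in mm; the calibration is good to about 2 mm. A picture is of the moment at which its call begins: read the wrist's pose just before it.
- env.job_done(): hands the job in, once; it reports no verdict.
The state is a dict: "t": time; "joints": joint angles; "qvel": joint speeds; "tau": joint torques, N m; "eef_pos": TCP position; "tcp_rot": TCP orientation; "ft_force": force on the tool from outside, world axes, zero at the start; "moment": the same for the moment, N m; "opening": opening from 0.0 (shut) to 1.0 (fully open).
Only numpy, scipy, OpenCV 4.12 (cv2) and the standard library are available. Lean on these libraries where they do the work, as an engineer would, in place of code of your own. Each camera call takes 0.05 s, during which the arm holds its last target. There are 200 camera calls.

## Working session

There is one attempt and no reset: what is moved stays moved. The work goes in short steps, Python scripts to look and compute and a shell command to move; the robot and the scene stay as the last step left them, time stands still between calls to the robot, and variables do not carry over. Pictures are saved under pics/ and viewed, about 12 in all and at most 16, crops included, and the job is handed in when it is done.

```bash
ls; mkdir -p pics
cat > h.py <<'E'
import numpy as np, cv2
from cell import env
from scipy.spatial.transform import Rotation as R
def cam(n):
    s=env.state(); c=env.read_camera(n)
    z=c["range_z"]; v,u=np.mgrid[:z.shape[0],:z.shape[1]]
    P=np.stack([(u-c["cx"])/c["fx"]*z,(v-c["cy"])/c["fy"]*z,z],-1)
    if n=="wrist":
        T=c["tool_from_camera"]; P=P@T[:3,:3].T+T[:3,3]
        P=P@R.from_euler('xyz',s["tcp_rot"]).as_matrix().T+s["eef_pos"]
    else:
        Rm=cv2.Rodrigues(np.array(c["rvec"],float))[0]
        P=(P-np.array(c["tvec"]).ravel())@Rm
    P[z==0]=np.nan
    return c["image"],P,s
E
python3 - <<'E'
from h import *
for n in("scene","side"):
    im,P,s=cam(n); cv2.imwrite(f"pics/{n}0.png",im); np.save(f"{n}0.npy",P)
print(s)
E
```

```text
pics
{'t': 0.05, 'joints': array([ 1.05141120e+00,  4.91559065e-01,  1.55943874e+00, -1.81425402e-05,
        1.09169337e+00, -1.05611630e-01]), 'qvel': array([-0.00062811,  0.00115056, -0.00186242,  0.00132294, -0.00023912,
        0.00069628]), 'tau': array([ 2.81617213e-03, -6.14235592e+01, -2.58918750e+01,  6.95402222e-02,
        4.70203150e-02, -5.12298777e-05]), 'eef_pos': array([251.16341207, 572.05353908, 214.06574243]), 'tcp_rot': array([-3.14049856e+00, -9.97997116e-05,  2.72782747e+00]), 'ft_force': array([-0.86025732,  0.40659627,  0.40982859]), 'moment': array([ 0.06057294, -0.02759339, -0.02866465]), 'opening': 0.9980172450029722}
```

View pics/scene0.png

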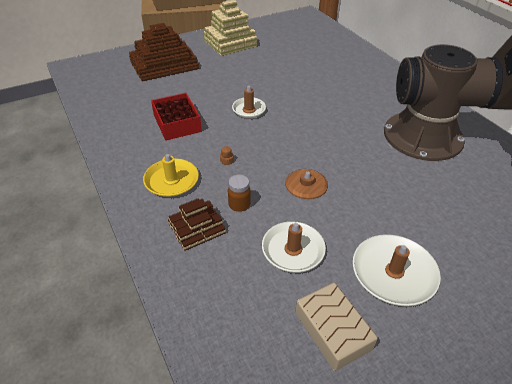

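View pics/side0.png

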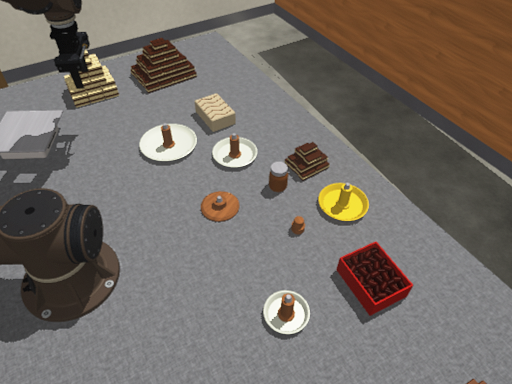

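Scene view: large dish (397,268), middle white (294,245), small (249,105), foot (307,182), knob (227,156), jar (238,193). The look-alike of the middle dish is the yellow one at (171,177), which I'll leave. The only other possible confusion is white middle vs. large vs. small, to be settled by diameter.

```bash
cat > loc.py <<'E'
from h import *
from scipy.optimize import least_squares
def fit(Q,r,c0):
    f=lambda c:np.hypot(Q[:,0]-c[0],Q[:,1]-c[1])-r
    s=least_squares(f,c0,loss='soft_l1',f_scale=1.5); return s.x,np.median(abs(s.fun))
E
python3 - <<'E'
from loc import *
S=np.load("scene0.npy");D=np.load("side0.npy")
px={'large':((397,262),(168,138)),'middle':((294,240),(235,145)),'small':((249,97),(288,305)),'yellow':((169,168),(346,192)),'foot':((307,180),(219,203)),'knob':((227,156),(298,225)),'jar':((238,190),(279,178)),'halva':((336,322),(214,110)),'bars':((196,222),(307,160)),'dates':((176,113),(374,278))}
for k,(a,b) in px.items():
    pa=S[a[1],a[0]];pb=D[b[1],b[0]];c=(pa+pb)[:2]/2
    print(k,pa.round(),pb.round(),end=' ')
    zr,r,w={'foot':((16,27),20,30),'knob':((3,20),20,30),'jar':((10,60),30,45)}.get(k,((25,74),16,40))
    if k in('halva','bars','dates'): print();continue
    for G in (S,D):
        Q=G.reshape(-1,3);Q=Q[(np.hypot(*(Q[:,:2]-c).T)<w)&(Q[:,2]>zr[0])&(Q[:,2]<zr[1])]
        print(len(Q),[x.round(1) for x in fit(Q,r,c)],end=' ')
    Q=np.r_[S.reshape(-1,3),D.reshape(-1,3)];q=Q[(np.hypot(*(Q[:,:2]-c).T)<125)]
    n=q[(q[:,2]>13)&(q[:,2]<22)]; d=np.hypot(*(n[:,:2]-c).T)
    print('maxz',np.nanmax(q[np.hypot(*(q[:,:2]-c).T)<25][:,2]).round(1),'rim',np.percentile(d,[50,80]).round())
E
```

```text
large [448. 374.  57.] [433. 347.  44.] 204 [array([433.1, 365.5]), np.float64(0.7)] 105 [array([436.6, 362.9]), np.float64(1.1)] maxz 98.0 rim [ 95. 101.]
middle [618. 211.  56.] [607. 181.  58.] 182 [array([609.7, 197.8]), np.float64(0.6)] 111 [array([613.1, 195.3]), np.float64(0.8)] maxz 99.3 rim [73. 76.]
small [ 432. -373.   61.] [ 423. -398.   79.] 124 [array([ 428.6, -384.1]), np.float64(1.6)] 124 [array([ 431.4, -386.3]), np.float64(0.4)] maxz 96.9 rim [54. 57.]
yellow [ 791. -157.   63.] [ 779. -187.   71.] 159 [array([ 785.8, -175.6]), np.float64(1.1)] 121 [array([ 788.9, -178.3]), np.float64(1.0)] maxz 96.3 rim [73. 77.]
foot [464.  32.  34.] [450.   5.  28.] 41 [array([454.1,  15.7]), np.float64(1.2)] 43 [array([457.1,  13.4]), np.float64(1.1)] maxz 46.9 rim [39. 49.]
knob [ 614. -165.   31.] [ 603. -192.   35.] 71 [array([ 609.4, -180.7]), np.float64(0.8)] 69 [array([ 613.1, -182.5]), np.float64(1.3)] maxz 50.9 rim [105. 114.]
jar [669.  19.  77.] [649. -24.  57.] 314 [array([656.7,  -3.4]), np.float64(1.0)] 229 [array([660.4,  -4.7]), np.float64(1.2)] maxz 90.3 rim [ 87. 111.]
halva [655. 430.  55.] [640. 397.  53.] 
bars [803.  60.  65.] [769.  -7.  62.] 
dates [ 676. -409.   53.] [ 667. -439.   43.]
```

```bash
cat > go.py <<'E'
import sys
from h import *
s=env.state(); M=R.from_euler('xyz',s["tcp_rot"]).as_matrix()
for a in sys.argv[1:]:
    t=np.array([float(v) for v in a.split(',')])
    print(a,'shift m',(M.T@(t-s["eef_pos"])/1000).round(4))
print('pos',s["eef_pos"].round(1),'rot',s["tcp_rot"].round(3),'q',s["joints"].round(2),'F',s["ft_force"].round(1),'op',round(s["opening"],3),'t',round(s["t"],2))
E
cat > wl.py <<'E'
import sys
from loc import *
# wrist look: fit a circle of radius r to points zlo<z<zhi within w of guess
x,y,zl,zh,r,w=map(float,sys.argv[2:8]); im,P,s=cam("wrist"); cv2.imwrite(f"pics/{sys.argv[1]}.png",im)
Q=P.reshape(-1,3);d=np.hypot(Q[:,0]-x,Q[:,1]-y);Q=Q[(d<w)&(Q[:,2]>zl)&(Q[:,2]<zh)]
print(len(Q),'fit',fit(Q,r,[x,y]) if len(Q)>5 else None,'centroid',Q.mean(0).round(1) if len(Q) else None)
E
python3 -m pendant '[[[1,-0.05,-0.02,0,0.145],[1,-0.1,-0.04,0,0.29],[1,-0.15,-0.06,0,0.435],[1,-0.2,-0.09,0,0.58],[1,-0.25,-0.1165,0,0.725],[1,-0.252,-0.1165,0,0.87],[1,-0.252,-0.1165,0,1.015],[1,-0.252,-0.1165,0,1.157]]]'
python3 go.py 435,364,214
python3 wl.py w1 435 364 82 99 8 40
python3 wl.py w2 435 364 12 22 98 110
```

```text
t: 0.9
eef_pos: [435.9, 363.2, 214.4]
tcp_rot: [-3.141, 0.0, 1.563]
ft_force: [-0.4, -0.2, -0.3]
opening: 1.001
435,364,214 shift m [ 0.0008 -0.0009  0.0004]
pos [435.9 363.2 214.4] rot [-3.141  0.     1.563] q [0.58 0.41 1.7  0.   1.03 0.59] F [-0.4 -0.2 -0.3] op 1.001 t 0.9
251 fit (array([434.44483405, 362.570386  ]), np.float64(1.8884608684168276)) centroid [434.5 366.4  89.8]
4955 fit (array([434.44010207, 364.32934132]), np.float64(3.1623607993917915)) centroid [434.1 370.1  15.1]
```

View pics/w1.png

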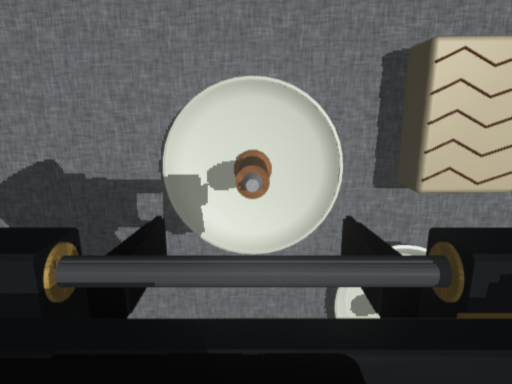

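Wrist view confirms the large white dish with its column tip at (252,184), midway between the fingers; halva is to the right at (460,110), clear.

```bash
python3 -m pendant '[[[1,0.0005,-0.001,0.045,0],[1,0.0005,-0.001,0.09,0],[1,0.0005,-0.001,0.135,0],[1,0.0005,-0.001,0.165,0],[1,0.0005,-0.001,0.176,0],[1,0.0005,-0.001,0.176,0],[1,0.0005,-0.001,0.176,0],[0.5,0.0005,-0.001,0.176,0]]]'
python3 -m pendant '[[[0,0,0,0,0],[0,0,0,0,0],[0,0,0,0,0],[0,0,0,0,0],[0,0,0,0,0],[0,0,0,0,0],[0,0,0,0,0],[0,0,0,0,0]]]'
python3 go.py 455.5,14.5,200
```

```text
t: 1.8
eef_pos: [434.9, 365.3, 40.3]
tcp_rot: [3.139, -0.002, 1.572]
ft_force: [-0.3, -0.2, -0.1]
opening: 0.955
t: 2.6
eef_pos: [434.2, 364.9, 38.6]
tcp_rot: [3.141, -0.0, 1.571]
ft_force: [0.7, 0.1, 0.3]
opening: 0.329
455.5,14.5,200 shift m [-0.3503  0.0213 -0.1614]
pos [434.2 364.9  38.6] rot [ 3.141 -0.     1.571] q [0.58 0.64 1.86 0.   0.64 0.58] F [0.7 0.1 0.3] op 0.329 t 2.6
```

```bash
python3 -m pendant '[[[0,0,0,-0.01,0],[0,0,0,-0.03,0],[0,0,0,-0.06,0],[0,0,0,-0.09,0],[0,0,0,-0.115,0],[0,0,0,-0.12,0],[0,0,0,-0.12,0],[0,0,0,-0.12,0]]]'
python3 -m pendant '[[[0,-0.03,0.002,0,0],[0,-0.075,0.005,0,0],[0,-0.12,0.008,0,0],[0,-0.165,0.01,0,0],[0,-0.21,0.013,0,0],[0,-0.255,0.016,0,0],[0,-0.3,0.019,0,0],[0,-0.33,0.021,0,0]]]'
python3 -m pendant '[[[0,-0.01,0,0,0],[0,-0.018,0,0,0],[0,-0.02,0,0,0],[0,-0.02,0,0,0],[0,-0.02,0,0,0],[0,-0.02,0,0,0],[0,-0.02,0,0,0],[0,-0.02,0,0,0]]]'
cat > chk.py <<'E'
import sys
from loc import *
# chk tag: both views; held/placed dish column fit around x,y in z band; optional crop
tag,x,y,zl,zh,r=sys.argv[1],*map(float,sys.argv[2:7]); ims=[]
for n in("scene","side"):
    im,P,s=cam(n); Q=P.reshape(-1,3);Q=Q[(np.hypot(Q[:,0]-x,Q[:,1]-y)<r+25)&(Q[:,2]>zl)&(Q[:,2]<zh)]
    print(n,len(Q),fit(Q,r,[x,y]) if len(Q)>5 else None)
    u,v=(307,170) if n=="scene" else (219,190); u0,v0=max(u-110,0),max(v-150,0)
    ims.append(cv2.resize(im[v0:v0+230,u0:u0+200],None,fx=2,fy=2,interpolation=2))
cv2.imwrite(f"pics/{tag}.png",np.hstack(ims))
E
python3 chk.py c1 455.5 14.5 16 27 20
python3 go.py 455.5,14.5,100
```

```text
t: 3.4
eef_pos: [433.6, 364.4, 157.4]
tcp_rot: [-3.14, 0.001, 1.571]
ft_force: [-1.1, 0.8, -4.7]
opening: 0.332
t: 4.2
eef_pos: [454.5, 32.3, 157.5]
tcp_rot: [-3.139, -0.0, 1.57]
ft_force: [0.3, 0.1, -4.8]
opening: 0.331
t: 5.0
eef_pos: [455.2, 15.1, 158.7]
tcp_rot: [3.141, -0.0, 1.571]
ft_force: [0.3, -0.7, -5.1]
opening: 0.335
scene 59 (array([454.2073538,  16.4735137]), np.float64(1.3172013286561146))
side 40 (array([456.86641273,  14.35574569]), np.float64(1.384493159698696))
455.5,14.5,100 shift m [-0.0004  0.0003  0.0586]
pos [455.2  14.9 158.6] rot [ 3.142 -0.     1.571] q [-0.11  0.33  2.03  0.    0.78 -0.11] F [-0.5  0.7 -5.4] op 0.33 t 5.1
```

View pics/c1.png

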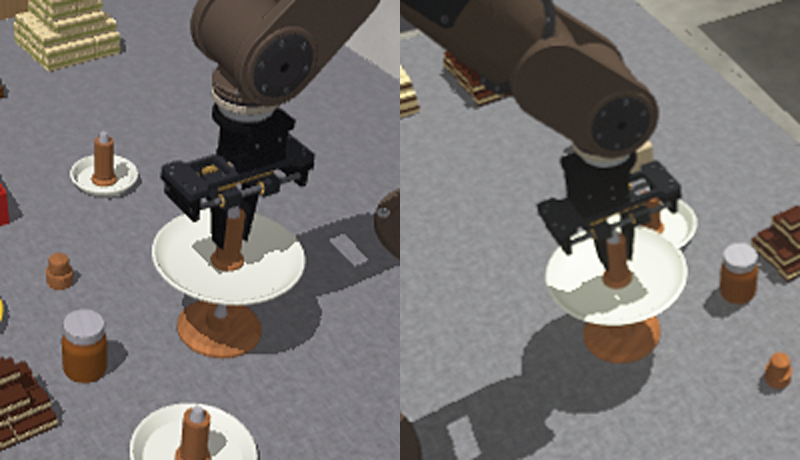

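The dish hangs level above the foot, clear of everything. Measure held column vs. foot in the same cameras so the bias cancels.

```bash
python3 chk.py c2 455.5 14.5 136 158 16; python3 go.py 455.5,14.5,100
```

```text
scene 77 (array([454.14455558,  15.58813091]), np.float64(0.9613190836100323))
side 59 (array([457.1156978 ,  13.85136357]), np.float64(0.7570253882850544))
455.5,14.5,100 shift m [-0.0003  0.0003  0.0587]
pos [455.2  14.8 158.7] rot [ 3.141 -0.     1.571] q [-0.11  0.33  2.03  0.    0.79 -0.11] F [-0.5  0.2 -5.2] op 0.332 t 5.2
```

```bash
python3 -m pendant '[[[0,0.0005,0,0.02,0],[0,0.0005,0,0.045,0],[0,0.0005,0,0.06,0],[0,0.0005,0,0.068,0],[0,0.0005,0,0.07,0],[0,0.0005,0,0.074,0],[0,0.0005,0,0.077,0],[0,0.0005,0,0.08,0]]]'
python3 -m pendant '[[[0,0,0,0.002,0],[0,0,0,0.004,0],[0,0,0,0.006,0],[0,0,0,0.007,0],[0,0,0,0.008,0],[0,0,0,0.009,0],[0,0,0,0.009,0],[0,0,0,0.009,0]]]'
python3 go.py
```

```text
t: 6.0
eef_pos: [455.5, 15.3, 78.9]
tcp_rot: [3.141, 0.0, 1.571]
ft_force: [-0.9, 0.3, -5.2]
opening: 0.329
t: 6.8
eef_pos: [455.2, 15.3, 69.6]
tcp_rot: [3.142, -0.0, 1.571]
ft_force: [-1.5, 0.5, -5.3]
opening: 0.331
pos [455.2  15.3  69.6] rot [ 3.142 -0.     1.571] q [-0.11  0.49  2.11  0.    0.54 -0.11] F [-1.5  0.5 -5.3] op 0.331 t 6.8
```

```bash
python3 -m pendant '[[[0,0,0,0.0005,0],[0,0,0,0.001,0],[0,0,0,0.001,0],[0,0,0,0.0015,0],[0,0,0,0.0015,0],[0,0,0,0.002,0],[0,0,0,0.002,0],[0,0,0,0.002,0]]]'
python3 go.py
```

```text
t: 7.6
eef_pos: [455.3, 15.4, 68.5]
tcp_rot: [3.141, -0.0, 1.571]
ft_force: [-3.5, 1.3, 14.1]
opening: 0.333
pos [455.3  15.4  68.5] rot [ 3.141 -0.     1.571] q [-0.11  0.49  2.11  0.    0.54 -0.11] F [-3.5  1.3 14.1] op 0.333 t 7.6
```

```bash
python3 -m pendant '[[[0.4,0,0,-0.001,0],[0.6,0,0,-0.001,0],[0.8,0,0,-0.001,0],[1,0,0,-0.001,0],[1,0,0,-0.001,0],[1,0,0,-0.001,0],[1,0,0,-0.001,0],[1,0,0,-0.001,0]]]'
python3 -m pendant '[[[1,0,0,-0.03,0],[1,0,0,-0.07,0],[1,0,0,-0.11,0],[1,0,0,-0.13,0],[1,0,0,-0.14,0],[1,0,0,-0.14,0],[1,0,0,-0.14,0],[1,0,0,-0.14,0]]]'
python3 chk.py c3 455.5 14.5 50 105 16
python3 go.py 611,196.5,214
```

```text
t: 8.4
eef_pos: [455.2, 15.3, 68.6]
tcp_rot: [3.142, -0.0, 1.571]
ft_force: [-0.8, -0.2, -0.9]
opening: 0.934
t: 9.2
eef_pos: [454.7, 15.3, 207.4]
tcp_rot: [-3.139, -0.0, 1.571]
ft_force: [0.8, -0.8, 0.4]
opening: 0.999
scene 180 (array([453.77473729,  16.20196713]), np.float64(0.7301359733477302))
side 138 (array([456.79161624,  13.8645795 ]), np.float64(0.6973866420622397))
611,196.5,214 shift m [ 0.1812  0.1561 -0.0066]
pos [454.9  15.3 207.6] rot [-3.14  -0.     1.571] q [-0.11  0.26  1.96  0.    0.92 -0.11] F [-0.   0.2 -0.2] op 0.999 t 9.3
```

View pics/c3.png

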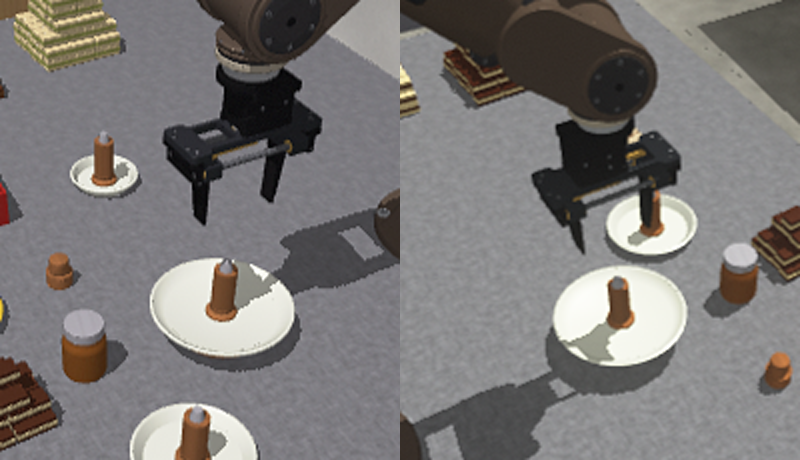

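Large dish sits level on the foot at (225,290 in left crop). On to the middle dish.

```bash
python3 -m pendant '[[[1,0.03,0.026,0,0],[1,0.065,0.056,0,0],[1,0.1,0.086,0,0],[1,0.135,0.116,0,0],[1,0.165,0.142,0,0],[1,0.181,0.1565,0,0],[1,0.181,0.1565,0,0],[1,0.181,0.1565,0,0]]]'
python3 wl.py w3 611 196.5 12 22 76 85; python3 wl.py w3 611 196.5 82 99 8 30
python3 go.py 611.4,196.6,38.6
```

```text
t: 10.1
eef_pos: [611.2, 196.2, 207.4]
tcp_rot: [-3.14, 0.0, 1.571]
ft_force: [-0.2, -0.2, -0.2]
opening: 1.001
3434 fit (array([611.11861871, 196.87517484]), np.float64(3.0619883644589763)) centroid [610.9 200.1  15.3]
271 fit (array([611.05576533, 195.06710572]), np.float64(1.7799343033308475)) centroid [611.2 198.7  89.7]
611.4,196.6,38.6 shift m [0.0011 0.0005 0.1696]
pos [611.1 195.6 208.2] rot [-3.141  0.     1.57 ] q [ 0.21  0.52  1.52 -0.    1.1   0.21] F [-0.1 -0.2  0.1] op 0.997 t 10.2
```

```bash
python3 -m pendant '[[[1,0.0005,0,0.045,0],[1,0.0005,0,0.09,0],[1,0.0005,0,0.13,0],[1,0.0005,0,0.158,0],[1,0.0005,0,0.169,0],[1,0.0005,0,0.169,0],[1,0.0005,0,0.169,0],[0.5,0.0005,0,0.169,0]]]'
python3 -m pendant '[[[0,0,0,0,0],[0,0,0,0,0],[0,0,0,0,0],[0,0,0,0,0],[0,0,0,0,0],[0,0,0,0,0],[0,0,0,0,0],[0,0,0,0,0]]]'
python3 go.py
python3 -m pendant '[[[0,0,0,-0.01,0],[0,0,0,-0.03,0],[0,0,0,-0.06,0],[0,0,0,-0.1,0],[0,0,0,-0.14,0],[0,0,0,-0.16,0],[0,0,0,-0.17,0],[0,0,0,-0.17,0]]]'
python3 go.py 455.3,15.0,209
```

```text
t: 11.0
eef_pos: [612.5, 196.8, 41.5]
tcp_rot: [3.139, -0.001, 1.571]
ft_force: [-0.1, -0.2, 0.8]
opening: 0.959
t: 11.8
eef_pos: [611.6, 196.8, 39.6]
tcp_rot: [-3.141, -0.0, 1.571]
ft_force: [0.2, -0.5, -0.2]
opening: 0.33
pos [611.6 196.8  39.6] rot [-3.141 -0.     1.571] q [0.21 0.72 1.66 0.   0.76 0.21] F [ 0.2 -0.5 -0.2] op 0.33 t 11.8
t: 12.6
eef_pos: [611.8, 196.8, 210.7]
tcp_rot: [3.14, -0.0, 1.571]
ft_force: [-0.2, -0.5, -4.3]
opening: 0.33
455.3,15.0,209 shift m [-0.1818 -0.1565  0.0014]
pos [611.8 196.8 210.7] rot [ 3.14  -0.     1.571] q [0.21 0.52 1.52 0.   1.1  0.21] F [-0.2 -0.5 -4.3] op 0.33 t 12.6
```

```bash
python3 -m pendant '[[[0,-0.02,-0.017,0,0],[0,-0.05,-0.043,0,0],[0,-0.08,-0.069,0,0],[0,-0.11,-0.095,0,0],[0,-0.14,-0.12,0,0],[0,-0.165,-0.142,0,0],[0,-0.178,-0.153,0,0],[0,-0.182,-0.1565,0,0]]]'
python3 -m pendant '[[[0,0,0,0.005,0],[0,0,0,0.015,0],[0,0,0,0.02,0],[0,0,0,0.02,0],[0,0,0,0.02,0],[0,0,0,0.02,0],[0,0,0,0.02,0],[0,0,0,0.02,0]]]'
python3 go.py 455.3,15.0,149.6
python3 chk.py c4 455.5 14.5 50 105 16
python3 chk.py c4 455.5 14.5 166 184 16
```

```text
t: 13.4
eef_pos: [453.6, 13.8, 208.6]
tcp_rot: [-3.139, -0.0, 1.569]
ft_force: [0.3, 0.8, -4.1]
opening: 0.334
t: 14.2
eef_pos: [455.3, 14.8, 189.8]
tcp_rot: [3.141, -0.0, 1.571]
ft_force: [-0.1, 0.7, -3.7]
opening: 0.329
455.3,15.0,149.6 shift m [ 0.0002 -0.      0.0402]
pos [455.3  14.8 189.8] rot [ 3.141 -0.     1.571] q [-0.11  0.28  1.99  0.    0.87 -0.11] F [-0.1  0.7 -3.7] op 0.329 t 14.2
scene 180 (array([453.48721551,  16.32075662]), np.float64(0.787498411146693))
side 112 (array([456.95661076,  14.05590707]), np.float64(0.7441574148948549))
scene 75 (array([453.66370145,  15.35746261]), np.float64(0.8545097964524295))
side 52 (array([456.68726725,  13.21192688]), np.float64(0.6667410135328291))
```

View pics/c4.png

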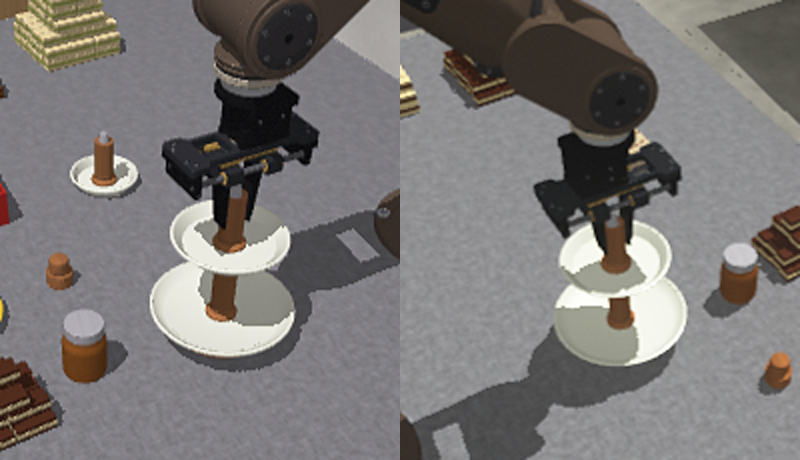

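Middle dish held level over the large one, about 0.9 mm low in y; correct and lower.

```bash
python3 -m pendant '[[[0,0.0009,0,0.005,0],[0,0.0009,0,0.015,0],[0,0.0009,0,0.022,0],[0,0.0009,0,0.026,0],[0,0.0009,0,0.029,0],[0,0.0009,0,0.032,0],[0,0.0009,0,0.035,0],[0,0.0009,0,0.0365,0]]]'
python3 -m pendant '[[[0,0,0,0.0005,0],[0,0,0,0.001,0],[0,0,0,0.0015,0],[0,0,0,0.002,0],[0,0,0,0.0025,0],[0,0,0,0.0025,0],[0,0,0,0.0025,0],[0,0,0,0.0025,0]]]'
python3 go.py
```

```text
t: 15.2
eef_pos: [455.2, 15.7, 152.9]
tcp_rot: [-3.142, -0.0, 1.571]
ft_force: [0.6, -0.0, -2.5]
opening: 0.335
t: 16.0
eef_pos: [455.2, 15.7, 150.7]
tcp_rot: [3.141, -0.0, 1.571]
ft_force: [0.1, 0.0, -3.8]
opening: 0.335
pos [455.2  15.7 150.7] rot [ 3.141 -0.     1.571] q [-0.11  0.34  2.03  0.    0.76 -0.11] F [ 0.1  0.  -3.8] op 0.335 t 16.0
```

```bash
python3 -m pendant '[[[0,0,0,0.0005,0],[0,0,0,0.001,0],[0,0,0,0.001,0],[0,0,0,0.0015,0],[0,0,0,0.0015,0],[0,0,0,0.002,0],[0,0,0,0.002,0],[0,0,0,0.002,0]]]'
python3 go.py
```

```text
t: 16.8
eef_pos: [455.4, 15.7, 149.4]
tcp_rot: [3.141, 0.0, 1.571]
ft_force: [-3.3, -0.5, 11.0]
opening: 0.333
pos [455.4  15.7 149.4] rot [3.141 0.    1.571] q [-0.11  0.35  2.04  0.    0.76 -0.11] F [-3.3 -0.5 11. ] op 0.333 t 16.8
```

Contact at the expected height (149.6). Release, rise, check.

```bash
python3 -m pendant '[[[0.4,0,0,-0.001,0],[0.6,0,0,-0.001,0],[0.8,0,0,-0.001,0],[1,0,0,-0.001,0],[1,0,0,-0.001,0],[1,0,0,-0.001,0],[1,0,0,-0.001,0],[1,0,0,-0.001,0]]]'
python3 -m pendant '[[[1,0,0,-0.03,0],[1,0,0,-0.06,0],[1,0,0,-0.09,0],[1,0,0,-0.1,0],[1,0,0,-0.1,0],[1,0,0,-0.1,0],[1,0,0,-0.1,0],[1,0,0,-0.1,0]]]'
python3 chk.py c5 455.5 14.5 50 105 16
python3 chk.py c5 455.5 14.5 130 185 16
python3 go.py 430,-385.2,250
```

```text
t: 17.6
eef_pos: [455.2, 15.7, 149.6]
tcp_rot: [3.142, -0.0, 1.571]
ft_force: [-0.4, -0.5, 0.5]
opening: 0.928
t: 18.4
eef_pos: [454.9, 15.7, 248.6]
tcp_rot: [-3.14, -0.0, 1.571]
ft_force: [-0.1, -0.5, -0.1]
opening: 0.996
scene 56 (array([453.51661523,  16.50393603]), np.float64(0.7293763460357674))
side 7 (array([457.61558569,  13.04732652]), np.float64(0.7152433092583941))
scene 204 (array([453.75366639,  16.66770894]), np.float64(0.8341442508516081))
side 160 (array([456.69985226,  14.27723745]), np.float64(0.6216991830284098))
430,-385.2,250 shift m [-0.4009 -0.0251 -0.0008]
pos [455.1  15.7 249.3] rot [-3.141 -0.     1.571] q [-0.11  0.21  1.91  0.    1.03 -0.11] F [ 0.3 -0.  -0.5] op 1.001 t 18.6
```

View pics/c5.png

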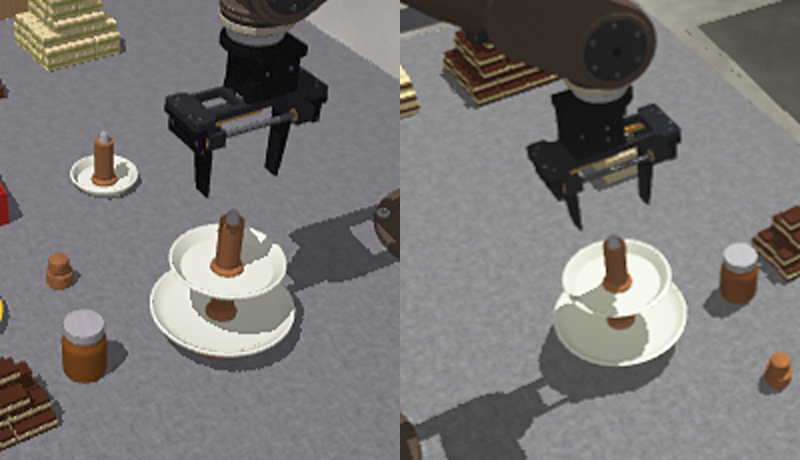

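Both tiers seated and level. Now the small dish.

```bash
python3 -m pendant '[[[1,-0.04,-0.002,0,0],[1,-0.085,-0.005,0,0],[1,-0.13,-0.008,0,0],[1,-0.175,-0.011,0,0],[1,-0.22,-0.014,0,0],[1,-0.265,-0.017,0,0],[1,-0.31,-0.02,0,0],[1,-0.355,-0.023,0,0]]]'
python3 -m pendant '[[[1,-0.03,-0.001,0.01,0],[1,-0.046,-0.002,0.03,0],[1,-0.046,-0.002,0.035,0],[1,-0.046,-0.002,0.035,0],[1,-0.046,-0.002,0.035,0],[1,-0.046,-0.002,0.035,0],[1,-0.046,-0.002,0.035,0],[1,-0.046,-0.002,0.035,0]]]'
python3 wl.py w4 430 -385 12 22 56 65; python3 wl.py w4 430 -385 82 99 8 30
python3 go.py 430,-385.2,39
```

```text
t: 19.4
eef_pos: [431.7, -341.2, 249.5]
tcp_rot: [-3.142, -0.0, 1.57]
ft_force: [0.1, 0.1, -0.2]
opening: 0.999
t: 20.2
eef_pos: [430.4, -385.0, 215.2]
tcp_rot: [3.141, 0.001, 1.571]
ft_force: [0.1, -0.4, -0.3]
opening: 0.997
2109 fit (array([ 429.78700994, -384.94115064]), np.float64(2.4766217140383873)) centroid [ 429.8 -384.2   15.5]
263 fit (array([ 430.01436889, -386.89182977]), np.float64(1.751273662101851)) centroid [ 429.9 -383.3   89.5]
430,-385.2,39 shift m [-0.     -0.0004  0.1759]
pos [ 430.3 -385.1  214.9] rot [3.141 0.    1.571] q [-0.84  0.42  1.68  0.    1.04 -0.84] F [-0.4  0.5 -0.1] op 1.004 t 20.3
```

View pics/w4.png

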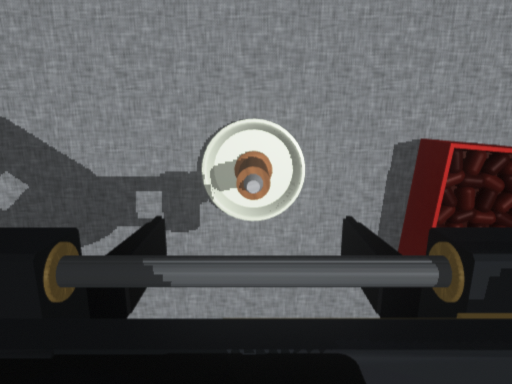

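Small dish centred between the fingers (column tip (253,185)); carton at right is clear.

```bash
python3 -m pendant '[[[1,0,-0.0003,0.045,0],[1,0,-0.0003,0.09,0],[1,0,-0.0003,0.135,0],[1,0,-0.0003,0.165,0],[1,0,-0.0003,0.176,0],[1,0,-0.0003,0.176,0],[1,0,-0.0003,0.176,0],[0.5,0,-0.0003,0.176,0]]]'
python3 -m pendant '[[[0,0,0,0,0],[0,0,0,0,0],[0,0,0,0,0],[0,0,0,0,0],[0,0,0,0,0],[0,0,0,0,0],[0,0,0,0,0],[0,0,0,0,0]]]'
python3 go.py
python3 -m pendant '[[[0,0,0,-0.01,0],[0,0,0,-0.03,0],[0,0,0,-0.06,0],[0,0,0,-0.1,0],[0,0,0,-0.14,0],[0,0,0,-0.18,0],[0,0,0,-0.21,0],[0,0,0,-0.23,0]]]'
python3 -m pendant '[[[0,0.02,0.001,-0.005,0],[0,0.06,0.004,-0.005,0],[0,0.1,0.006,-0.005,0],[0,0.14,0.009,-0.005,0],[0,0.18,0.011,-0.005,0],[0,0.22,0.014,-0.005,0],[0,0.26,0.016,-0.005,0],[0,0.3,0.019,-0.005,0]]]'
python3 go.py 455.2,15.7,250
```

```text
t: 21.1
eef_pos: [430.5, -385.9, 40.3]
tcp_rot: [3.14, 0.002, 1.571]
ft_force: [-0.6, 0.5, -0.3]
opening: 0.959
t: 21.9
eef_pos: [429.9, -385.3, 38.5]
tcp_rot: [-3.142, -0.0, 1.571]
ft_force: [-0.1, -0.3, -1.0]
opening: 0.334
pos [ 429.9 -385.3   38.5] rot [-3.142 -0.     1.571] q [-0.85  0.65  1.83  0.    0.66 -0.85] F [-0.1 -0.3 -1. ] op 0.334 t 21.9
t: 22.7
eef_pos: [429.9, -385.3, 271.8]
tcp_rot: [3.14, 0.002, 1.571]
ft_force: [0.8, 0.6, -2.0]
opening: 0.336
t: 23.5
eef_pos: [447.7, -82.8, 273.3]
tcp_rot: [-3.141, -0.001, 1.571]
ft_force: [0.7, 0.3, -1.6]
opening: 0.331
455.2,15.7,250 shift m [0.0985 0.0076 0.0234]
pos [447.7 -82.8 273.3] rot [-3.141e+00 -1.000e-03  1.571e+00] q [-0.33  0.18  1.87  0.    1.09 -0.33] F [ 0.7  0.3 -1.6] op 0.331 t 23.5
```

```bash
python3 -m pendant '[[[0,0.035,0.003,0,0],[0,0.065,0.005,0,0],[0,0.09,0.007,0,0],[0,0.0985,0.0076,0,0],[0,0.0985,0.0076,0,0],[0,0.0985,0.0076,0,0],[0,0.0985,0.0076,0,0],[0,0.0985,0.0076,0,0]]]'
python3 chk.py c6 455.5 14.5 130 185 16
python3 chk.py c6 455.5 14.5 251 265 16
python3 go.py 455.2,15.7,228.5
```

```text
t: 24.3
eef_pos: [456.4, 12.4, 273.6]
tcp_rot: [-3.141, -0.0, 1.57]
ft_force: [1.2, -0.4, -1.6]
opening: 0.332
scene 208 (array([453.40273394,  16.50372116]), np.float64(0.8389722661334984))
side 157 (array([456.83816695,  14.33366791]), np.float64(0.7731027771651959))
scene 61 (array([454.82458881,  13.02746982]), np.float64(0.7161577974801183))
side 46 (array([458.0888996 ,  11.48771343]), np.float64(0.8224683383242262))
455.2,15.7,228.5 shift m [ 0.0029 -0.0013  0.0451]
pos [456.5  12.8 273.6] rot [ 3.142 -0.     1.57 ] q [-0.12  0.18  1.87  0.    1.09 -0.12] F [-0.  -0.8 -1. ] op 0.333 t 24.5
```

```bash
python3 -m pendant '[[[0,0.003,-0.0013,0,0],[0,0.003,-0.0013,0.008,0],[0,0.003,-0.0013,0.018,0],[0,0.003,-0.0013,0.024,0],[0,0.003,-0.0013,0.026,0],[0,0.003,-0.0013,0.026,0],[0,0.003,-0.0013,0.026,0],[0,0.003,-0.0013,0.026,0]]]'
python3 chk.py c6 455.5 14.5 226 240 16
python3 go.py 455.2,15.7,228.5
```

```text
t: 25.3
eef_pos: [455.3, 16.1, 247.8]
tcp_rot: [3.141, -0.0, 1.571]
ft_force: [-0.0, 0.3, -2.6]
opening: 0.33
scene 57 (array([453.76615202,  16.92340937]), np.float64(0.5801770504552621))
side 44 (array([456.52641605,  15.29527558]), np.float64(0.541138711444229))
455.2,15.7,228.5 shift m [-0.0005 -0.0001  0.0193]
pos [455.3  16.2 247.8] rot [ 3.141 -0.     1.571] q [-0.11  0.21  1.91  0.    1.02 -0.11] F [-0.5 -0.1 -2.3] op 0.335 t 25.4
```

```bash
python3 -m pendant '[[[0,-0.0006,0,0.003,0],[0,-0.0006,0,0.006,0],[0,-0.0006,0,0.009,0],[0,-0.0006,0,0.012,0],[0,-0.0006,0,0.015,0],[0,-0.0006,0,0.0165,0],[0,-0.0006,0,0.0175,0],[0,-0.0006,0,0.018,0]]]'
python3 -m pendant '[[[0,0,0,0.0005,0],[0,0,0,0.001,0],[0,0,0,0.001,0],[0,0,0,0.0015,0],[0,0,0,0.0015,0],[0,0,0,0.002,0],[0,0,0,0.002,0],[0,0,0,0.002,0]]]'
python3 go.py
```

```text
t: 26.2
eef_pos: [455.2, 15.6, 229.6]
tcp_rot: [3.142, -0.0, 1.571]
ft_force: [-0.3, -0.4, -1.2]
opening: 0.333
t: 27.0
eef_pos: [455.5, 15.6, 228.4]
tcp_rot: [3.14, 0.0, 1.571]
ft_force: [-1.3, 0.5, 9.7]
opening: 0.333
pos [455.5  15.6 228.4] rot [3.14  0.    1.571] q [-0.11  0.23  1.94  0.    0.97 -0.11] F [-1.3  0.5  9.7] op 0.333 t 27.0
```

```bash
python3 -m pendant '[[[0.4,0,0,-0.001,0],[0.6,0,0,-0.001,0],[0.8,0,0,-0.001,0],[1,0,0,-0.001,0],[1,0,0,-0.001,0],[1,0,0,-0.001,0],[1,0,0,-0.001,0],[1,0,0,-0.001,0]]]'
python3 -m pendant '[[[1,0,0,-0.03,0],[1,0,0,-0.06,0],[1,0,0,-0.085,0],[1,0,0,-0.09,0],[1,0,0,-0.09,0],[1,0,0,-0.09,0],[1,0,0,-0.09,0],[1,0,0,-0.09,0]]]'
python3 chk.py c7 455.5 14.5 130 185 16
python3 chk.py c7 455.5 14.5 210 265 16
python3 go.py 611.2,-181.6,200
```

```text
t: 27.8
eef_pos: [455.2, 15.6, 228.6]
tcp_rot: [3.142, -0.0, 1.571]
ft_force: [-0.2, 0.3, -0.9]
opening: 0.933
t: 28.6
eef_pos: [455.0, 15.6, 317.8]
tcp_rot: [-3.14, -0.0, 1.571]
ft_force: [0.2, 0.0, 0.4]
opening: 1.003
scene 138 (array([453.4165708 ,  16.73971161]), np.float64(0.851017129901515))
side 75 (array([456.72436187,  13.8883007 ]), np.float64(0.6310201204945827))
scene 240 (array([453.86832836,  16.56336049]), np.float64(0.75486872608717))
side 184 (array([456.72456154,  14.20625597]), np.float64(0.6544946316722235))
611.2,-181.6,200 shift m [-0.1972  0.1561  0.1182]
pos [455.2  15.6 318.3] rot [-3.141 -0.     1.571] q [-0.11  0.14  1.8   0.    1.2  -0.11] F [-0.3  0.5 -0. ] op 1.0 t 28.8
```

View pics/c7.png

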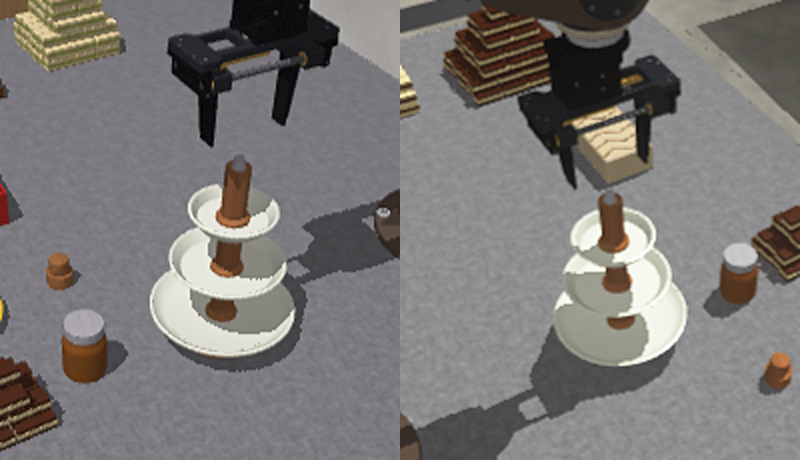

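Three tiers level and coaxial to <1 mm. Now the knob: grip its 30 mm section with the fingertips just above the base (TCP z≈25).

```bash
python3 -m pendant '[[[1,-0.03,0.024,0,0],[1,-0.065,0.051,0,0],[1,-0.1,0.079,0,0],[1,-0.135,0.107,0,0],[1,-0.17,0.135,0,0],[1,-0.19,0.15,0.02,0],[1,-0.197,0.156,0.06,0],[1,-0.197,0.156,0.1,0]]]'
python3 -m pendant '[[[1,0,0,0.04,0],[1,0,0,0.055,0],[1,0,0,0.058,0],[1,0,0,0.058,0],[1,0,0,0.058,0],[1,0,0,0.058,0],[1,0,0,0.058,0],[1,0,0,0.058,0]]]'
python3 wl.py w5 611 -181.6 27 60 15 35;python3 wl.py w5 611 -181.6 3 60 20 35
python3 go.py 611.2,-181.6,25
```

```text
t: 29.6
eef_pos: [611.8, -182.8, 217.0]
tcp_rot: [3.141, 0.0, 1.57]
ft_force: [1.0, -0.6, -0.6]
opening: 0.998
t: 30.4
eef_pos: [611.3, -181.4, 161.2]
tcp_rot: [3.141, 0.0, 1.571]
ft_force: [-0.2, 0.5, -0.8]
opening: 1.002
921 fit (array([ 611.26592526, -183.10772263]), np.float64(4.152298777350024)) centroid [ 610.9 -179.7   43.1]
1448 fit (array([ 610.96202704, -189.08963897]), np.float64(4.908252862470238)) centroid [ 610.9 -177.2   34.3]
611.2,-181.6,25 shift m [-1.000e-04 -1.000e-04  1.359e-01]
pos [ 611.2 -181.5  160.9] rot [3.141 0.    1.571] q [-0.39  0.56  1.58  0.    0.99 -0.39] F [0.3 0.  0.6] op 1.0 t 30.5
```

View pics/w5.png

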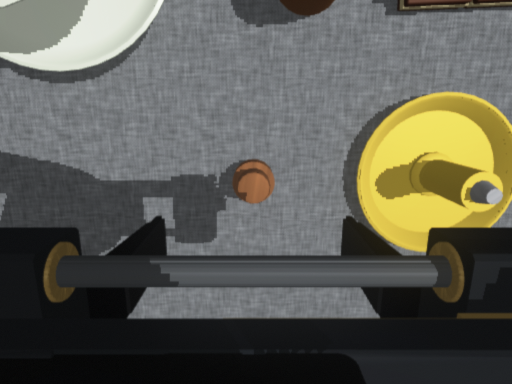

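Knob centred at (254,183); yellow dish and jar out of the fingers' way.

```bash
python3 -m pendant '[[[1,0,0,0.04,0],[1,0,0,0.08,0],[1,0,0,0.115,0],[1,0,0,0.13,0],[1,0,0,0.136,0],[1,0,0,0.136,0],[1,0,0,0.136,0],[0.5,0,0,0.136,0]]]'
python3 -m pendant '[[[0,0,0,0,0],[0,0,0,0,0],[0,0,0,0,0],[0,0,0,0,0],[0,0,0,0,0],[0,0,0,0,0],[0,0,0,0,0],[0,0,0,0,0]]]'
python3 go.py
python3 -m pendant '[[[0,0,0,-0.01,0],[0,0,0,-0.03,0],[0,0,0,-0.07,0],[0,0,0,-0.11,0],[0,0,0,-0.15,0],[0,0,0,-0.19,0],[0,0,0,-0.23,0],[0,0,0,-0.26,0]]]'
python3 -m pendant '[[[0,0,0,-0.025,0],[0,0,0,-0.045,0],[0,0,0,-0.05,0],[0,0,0,-0.05,0],[0,0,0,-0.05,0],[0,0,0,-0.05,0],[0,0,0,-0.05,0],[0,0,0,-0.05,0]]]'
python3 go.py 455.2,15.6,330
```

```text
t: 31.3
eef_pos: [611.9, -181.7, 26.2]
tcp_rot: [3.139, 0.001, 1.571]
ft_force: [-0.4, -0.9, -0.4]
opening: 0.957
t: 32.1
eef_pos: [611.2, -181.4, 24.6]
tcp_rot: [-3.142, -0.0, 1.571]
ft_force: [-0.4, -0.2, -0.4]
opening: 0.309
pos [ 611.2 -181.4   24.6] rot [-3.142 -0.     1.571] q [-0.39  0.73  1.68  0.    0.73 -0.39] F [-0.4 -0.2 -0.4] op 0.309 t 32.1
t: 32.9
eef_pos: [611.1, -181.3, 288.3]
tcp_rot: [3.139, 0.001, 1.571]
ft_force: [0.1, 0.0, -1.3]
opening: 0.307
t: 33.7
eef_pos: [611.1, -181.4, 334.1]
tcp_rot: [-3.141, -0.0, 1.571]
ft_force: [-0.4, -1.3, 0.1]
opening: 0.311
455.2,15.6,330 shift m [ 0.197  -0.1559  0.0043]
pos [ 611.1 -181.4  334.1] rot [-3.141 -0.     1.571] q [-0.39  0.42  1.35  0.    1.37 -0.39] F [-0.4 -1.3  0.1] op 0.311 t 33.7
```

```bash
python3 -m pendant '[[[0,0.025,-0.02,0,0],[0,0.06,-0.047,0,0],[0,0.095,-0.075,0,0],[0,0.13,-0.103,0,0],[0,0.165,-0.13,0,0],[0,0.187,-0.148,0,0],[0,0.197,-0.156,0,0],[0,0.197,-0.156,0,0]]]'
python3 -m pendant '[[[0,0,0,0.005,0],[0,0,0,0.01,0],[0,0,0,0.015,0],[0,0,0,0.017,0],[0,0,0,0.017,0],[0,0,0,0.017,0],[0,0,0,0.017,0],[0,0,0,0.017,0]]]'
python3 chk.py c8 455.5 14.5 215 262 16
python3 chk.py c8 455.5 14.5 295 311 20
python3 go.py 455.2,15.6,294.6
```

```text
t: 34.5
eef_pos: [454.8, 16.3, 335.0]
tcp_rot: [3.141, 0.0, 1.572]
ft_force: [-0.0, -0.4, 0.2]
opening: 0.308
t: 35.3
eef_pos: [455.2, 15.6, 317.8]
tcp_rot: [3.141, -0.0, 1.571]
ft_force: [0.6, -0.6, 0.6]
opening: 0.307
scene 207 (array([453.68491525,  16.60973904]), np.float64(0.88168995964147))
side 154 (array([456.72092381,  14.30154979]), np.float64(0.6787465946830427))
scene 99 (array([453.51357738,  15.68349236]), np.float64(0.7836366847927714))
side 83 (array([456.56564942,  14.26946447]), np.float64(0.7229988525422328))
455.2,15.6,294.6 shift m [0.     0.     0.0231]
pos [455.2  15.6 317.7] rot [ 3.141 -0.     1.571] q [-0.11  0.14  1.8   0.    1.2  -0.11] F [-0.3  0.6 -0.1] op 0.308 t 35.5
```

View pics/c8.png

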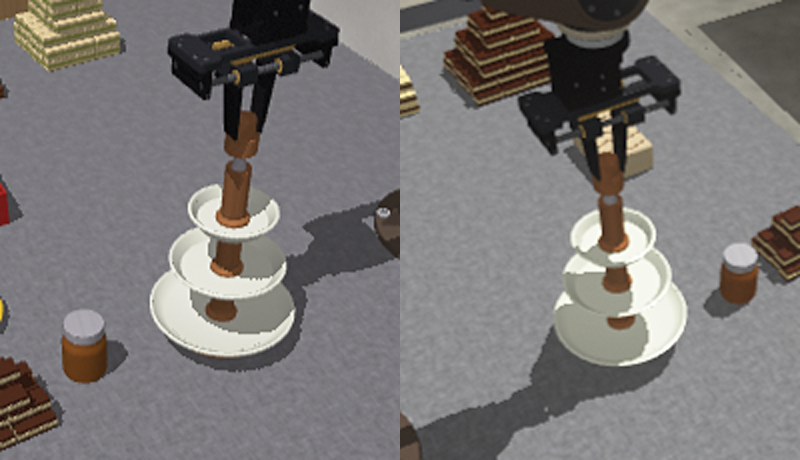

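Knob hangs upright over the cone, within ~0.5 mm. Lower.

```bash
python3 -m pendant '[[[0,0.0004,0,0.004,0],[0,0.0004,0,0.008,0],[0,0.0004,0,0.011,0],[0,0.0004,0,0.014,0],[0,0.0004,0,0.017,0],[0,0.0004,0,0.019,0],[0,0.0004,0,0.021,0],[0,0.0004,0,0.0215,0]]]'
python3 -m pendant '[[[0,0,0,0.0005,0],[0,0,0,0.001,0],[0,0,0,0.0015,0],[0,0,0,0.002,0],[0,0,0,0.0025,0],[0,0,0,0.0025,0],[0,0,0,0.0025,0],[0,0,0,0.0025,0]]]'
python3 go.py
```

```text
t: 36.3
eef_pos: [455.1, 16.0, 295.9]
tcp_rot: [-3.141, -0.0, 1.571]
ft_force: [-0.1, -0.7, -0.6]
opening: 0.311
t: 37.1
eef_pos: [455.5, 15.9, 294.4]
tcp_rot: [3.14, 0.0, 1.571]
ft_force: [-1.0, -0.9, 6.6]
opening: 0.306
pos [455.5  15.9 294.4] rot [3.14  0.    1.571] q [-0.11  0.16  1.84  0.    1.14 -0.11] F [-1.  -0.9  6.6] op 0.306 t 37.1
```

Seated (expected 294.6). Release, rise, back off sideways, final check.

```bash
python3 -m pendant '[[[0.4,0,0,-0.001,0],[0.6,0,0,-0.001,0],[0.8,0,0,-0.001,0],[1,0,0,-0.001,0],[1,0,0,-0.001,0],[1,0,0,-0.001,0],[1,0,0,-0.001,0],[1,0,0,-0.001,0]]]'
python3 -m pendant '[[[1,0,0,-0.02,0],[1,0,0,-0.05,0],[1,0,0,-0.075,0],[1,0,0,-0.09,0],[1,0,0,-0.09,0],[1,0,0,-0.09,0],[1,0,0,-0.09,0],[1,0,0,-0.09,0]]]'
python3 go.py
python3 chk.py c9 455.5 14.5 130 185 16
python3 chk.py c9 455.5 14.5 215 262 16
python3 chk.py c9 455.5 14.5 273 290 20
python3 - <<'E'
from loc import *
# bystanders / foot / flatness of dish rims
S,s0=cam("scene"),np.load("scene0.npy")
Q=np.r_[S[1].reshape(-1,3),cam("side")[1].reshape(-1,3)]
d=np.hypot(Q[:,0]-455.3,Q[:,1]-15.3)
for z0,r in((30,100),(110,77.5),(190,57.5)):
    q=Q[(abs(d-r+3)<4)&(abs(Q[:,2]-z0-16)<8)]
    c=np.linalg.lstsq(np.c_[q[:,:2]-[455.3,15.3],np.ones(len(q))],q[:,2],rcond=None)[0]
    print('rim',z0,len(q),'tilt deg',np.degrees(c[:2]).round(2),'z',c[2].round(1))
print('top z',np.nanpercentile(Q[(d<12)&(Q[:,2]<340)][:,2],90).round(1))
for n,(u,v) in {'jar':(238,190),'halva':(336,322),'bars':(196,222),'dates':(176,113),'yellow':(171,168)}.items():
    a=S[1][v-12:v+12,u-12:u+12]-s0[v-12:v+12,u-12:u+12]; print(n,np.nanmedian(abs(a),axis=(0,1)).round(1))
E
```

```text
t: 37.9
eef_pos: [455.2, 16.0, 294.6]
tcp_rot: [-3.142, -0.0, 1.571]
ft_force: [1.0, -0.3, 0.3]
opening: 0.924
t: 38.7
eef_pos: [455.0, 16.0, 383.7]
tcp_rot: [-3.14, -0.0, 1.571]
ft_force: [-0.1, 0.6, -0.0]
opening: 1.001
pos [455.   16.  383.7] rot [-3.14  -0.     1.571] q [-0.11  0.1   1.68  0.    1.37 -0.11] F [-0.1  0.6 -0. ] op 1.001 t 38.7
scene 144 (array([453.6584546 ,  17.03126231]), np.float64(0.8308990456249052))
side 73 (array([456.91025778,  14.44230239]), np.float64(0.8527553589209873))
scene 214 (array([453.63715628,  16.44373485]), np.float64(0.8102228669458862))
side 157 (array([456.99524956,  14.43883303]), np.float64(0.7282913094037688))
scene 98 (array([453.53521701,  15.87536325]), np.float64(0.8377242840071109))
side 89 (array([456.6554942 ,  14.87793103]), np.float64(0.8497790710441357))
rim 30 493 tilt deg [0.2  0.71] z 47.3
rim 110 427 tilt deg [0.28 0.77] z 126.9
rim 190 412 tilt deg [-0.11  0.02] z 206.5
top z 317.2
jar [0.6 1.3 1.4]
halva [0.6 0.5 1.3]
bars [0.3 1.1 1.3]
dates [0.7 2.3 1.6]
yellow [0.4 1.7 1.5]
```

View pics/c9.png

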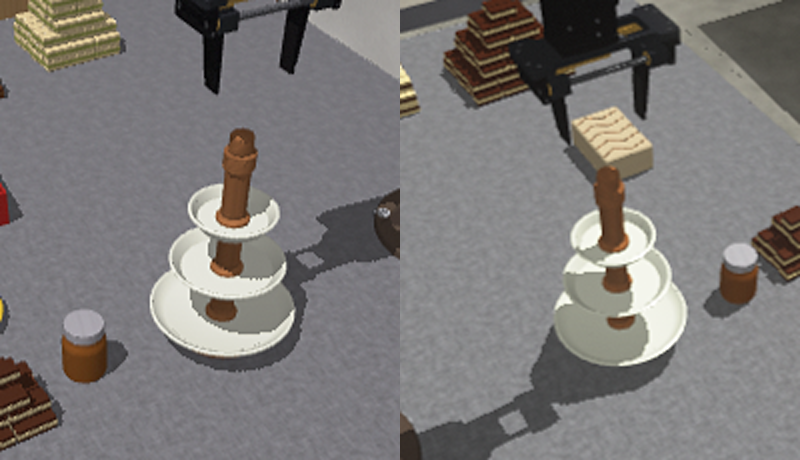

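Everything is stacked and upright, with the knob's top at about 317 mm (316 expected). The gripper is clear, so I'm handing in.

```bash
python3 -c "
from cell import env; print(env.job_done())"
```

```text
the job is handed in; nothing more can be done
None
```

The sweet stand is up and handed in after about 39 s of the 122 s allowed: large, middle and small white dish on the foot, then the knob. Each was lowered to light contact, let go and checked before the next. I left the yellow look-alike alone.

- **Fully home:** each part met firm contact at the seated height, within about 0.3 mm. The knob's top measured 317 mm against 316 mm expected. Contact forces stayed under about 20 N.
- **Straight and level:** the middle and small dishes' columns and the knob line up within about 1 mm. Rim fits gave tilts of no more than 0.8°. The lower two dishes came out at 0.7–0.8° and the small dish on top at about 0°, so I take this as camera noise, but did not confirm it.
- **Goods around it:** jar, halva, sweet bars and dates looked unmoved. Depth differences from the first picture were at most 2.3 mm (the dates), close to the 2 mm calibration error.
- **Foot:** I could not measure it directly once the large dish covered it. The column above stayed in place within about 1 mm.

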